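Check the hardness of a test casting

TASK

Stand the two loose test castings upright in the two empty cells of the divided crate, one per cell, setting them down rather than dropping them. Then take the hardness gauge out of its leaning holder and hold it upright with its sprung tip on the marked spot on top of the taller casting, pressing lightly so that the tip is clearly pushed in but not to its stop; never press hard. Finish while holding the gauge there, still gripped and pressing, and leave the low tins in the crate and the other things on the bench where they are.

Things in the scene. Friction and masses are not known exactly. Their poses are not given: they have to be found in the camera images.
- crate_floor (a point): Centre of the inner floor (5 mm above the bench) of a fixed plywood crate, 155 mm along its x, 230 mm along its y; walls and dividers 5 mm thick, tops 25 mm above this floor. 2 x 3 cells, each 70 mm square, centred at x = -37.5 or 37.5 mm and y = -75, 0 or 75 mm in this frame. z up.
- tin0_center (a point): Centre of a low round closed aluminium tin, 46 mm across, 25 mm high, standing on the crate floor in one of the cells (four such tins fill four cells). Leave it there.
- tin1_center (a point): Centre of a low round closed aluminium tin, 46 mm across, 25 mm high, standing on the crate floor in one of the cells (four such tins fill four cells). Leave it there.
- tin2_center (a point): Centre of a low round closed aluminium tin, 46 mm across, 25 mm high, standing on the crate floor in one of the cells (four such tins fill four cells). Leave it there.
- tin3_center (a point): Centre of a low round closed aluminium tin, 46 mm across, 25 mm high, standing on the crate floor in one of the cells (four such tins fill four cells). Leave it there.
- pad0: Thin round cork pad (44 mm across, 1 mm, sunk flush: it does not lift what stands on it) on the floor at the centre of one of the two empty cells; origin at its underside, level with the crate floor.
- pad1: Thin round cork pad (44 mm across, 1 mm, sunk flush: it does not lift what stands on it) on the floor at the centre of one of the two empty cells; origin at its underside, level with the crate floor.
- tall_center (a point): Centre (half-way up) of the taller test casting: a solid grey hard-plastic cylinder with a pale top face, 46 mm across, 115 mm high, 0.15 to 0.31 kg, a thin dark band near its foot, standing loose on the bench at the start. z along its axis, up.
- tall_mark (a point): The marked spot on the top face of the taller casting: centre of a black ring 13 mm across with a dot in it, 10 mm off the casting's axis (along the casting's own x). It turns with the casting. z is the outward normal of the top face.
- short_center (a point): Centre (half-way up) of the shorter test casting: same grey cylinder, 46 mm across, 90 mm high, 0.12 to 0.24 kg, standing loose on the bench at the start; it bears a like mark, not to be used. z along its axis, up.
- holder: Fixed gauge holder: steel base 100 x 80 x 8 mm, two uprights carrying an aluminium plate 56 x 56 x 14 mm with a 25 mm round hole right through it. The plate leans 0.35 rad (20 degrees), its normal tipped from vertical towards the holder's -x. Origin at the underside of the base; centre of the plate's top face is 85 mm above it. z up.
- gauge_head (a point): Middle of the black grip head (34 mm across, 45 mm long, white dial on top) of a pen-type hardness gauge, 0.15 kg, round about its z axis, which points from tip to dial. The free tip end is 86.5 mm from here along -z. It starts leaning 0.35 rad in the holder, head's underside on the plate, nose through the hole: draw it out along its axis by 70 mm or more.
- gauge_tip (a point): End of the gauge's sprung tip, on the gauge axis; the tip is 6 mm across and sticks 14 mm out of the nose when free; moves with the tip.
- gauge: The gauge: same axes as gauge_head, origin on the axis at the underside of the grip head (22.5 mm below gauge_head). Below it a steel nose 20 mm across, 50 mm long.
- plunger (a joint): How far the sprung tip is pushed into the nose: 0 free, 0.010 m at its stop; spring 0.7 N per mm (about 3.5 N half-way, 7 N at the stop, rigid beyond).
- tall: The taller casting, origin at the centre of its underside.
- short: The shorter casting, origin at the centre of its underside.
- tape_roll: Bystander: paper tape roll lying flat, 90 mm across, 24 mm high.
- driver: Bystander: screwdriver lying on the bench beyond the castings.
- pot: Bystander: closed jar, 68 mm across, 70 mm high, origin at its underside.
- spanner: Bystander: wrench lying beyond the crate.
- sand_block: Bystander: cork sanding block 100 x 60 x 30 mm, origin at its underside.
Mind the look-alikes: they are no part of the job. Leave any orange look-alike of the holder alone.

How it is judged:
On the way, in this order (a step that is already met when the one before it is completed fails the run):
1. both castings stand upright in cells of the crate, let go (angle between each of tall_center, short_center's own z axis and vertical below 0.08 rad and x of tall_center in the frame of crate_floor between -0.0725 and 0.0725 m and y of tall_center in the frame of crate_floor between -0.11 and 0.11 m and z of tall_center in the frame of crate_floor between 0.0535 and 0.0615 m and x of short_center in the frame of crate_floor between -0.0725 and 0.0725 m and y of short_center in the frame of crate_floor between -0.11 and 0.11 m and z of short_center in the frame of crate_floor between 0.041 and 0.049 m and contact force between the fingers and tall below 0.05 N and contact force between the fingers and short below 0.05 N), for 0.2 s.
2. the gauge is out of its holder (distance of gauge_head from where it was at the start of the episode above 0.07 m and contact force between gauge and holder below 0.02 N and contact force between the fingers and gauge above 0.5 N), for 0.1 s.
At the end, for the whole second after the job is handed in: Both castings upright (0.08 rad) on the crate floor (4 mm) in cells, let go; gauge gripped, still, upright (0.12 rad), clear of holder, tip within 6.5 mm of the taller casting's mark, pushed in 1.5 to 9 of 10 mm, 0.8 to 9 N; tins within 25 mm of their start (all of step 1 and distance between gauge_tip and tall_mark below 0.0065 m and angle between gauge_head's own z axis and vertical below 0.12 rad and height (world z) of gauge_head above 0.19 m and value of joint plunger between 0.0015 and 0.009 m and contact force between gauge and tall between 0.8 and 9 N and contact force between the fingers and gauge above 1 N and contact force between gauge and holder below 0.02 N and linear speed of each of gauge, tall below 0.02 m/s and distance of each of tin0_center, tin1_center, tin2_center, tin3_center from where it was at the start of the episode below 0.025 m); the arm keeps its last pose, push and grip.
It fails at once if a bystander on the bench is moved by more than 40 mm (distance of any of tape_roll, driver, pot, spanner, sand_block from where it was at the start of the episode above 0.04 m).
It fails at once if a tin in the crate is moved by more than 25 mm (distance of any of tin0_center, tin1_center, tin2_center, tin3_center from where it was at the start of the episode above 0.025 m).
It fails at once if a casting is dropped (moves faster than 0.65 m/s untouched by the fingers) ((linear speed of tall above 0.65 m/s and contact force between the fingers and tall below 0.01 N) or (linear speed of short above 0.65 m/s and contact force between the fingers and short below 0.01 N)).
It fails at once if the gauge presses on a casting with more than 20 N (contact force between gauge and tall above 20 N or contact force between gauge and short above 20 N).
It also fails if it takes over 61 s, if anything falls off the work surface, if the arm or the gripper's body presses on something with over 40 N, if the wrist force passes 120 N, or if a joint passes its speed limit or range.

ROBOT

A 7-joint arm with a two-finger parallel gripper is mounted at the origin on the work surface. World frame = base frame: x ahead of the robot, y to its left, z up, the work surface at z = 0. Lengths are in m, angles in rad, forces in N, time in s.
With the tool pointing down it reaches from about 0.425 to 0.825 m from the base axis. Payload 3.6 kg.
Tool frame: the origin (TCP) lies at the very end of the fingers, on their centre line; the grasp point (between the pads) lies 19 mm behind it; z points along the fingers, y is the direction in which the jaws open and shut (so a half turn about z gives the same grasp; the last joint's range is limited). The gripper opens to 85 mm and grips with 20 to 120 N. Pads are 22 mm wide; open, the fingers measure 114 mm over their backs; the gripper's body (76 mm by 85 mm) begins 54 mm behind the grasp point. The pads swing forward as they close: fully open they stand 13 mm farther back than shut.
Start: joints at [1.272, 0.615, -0.013, 1.423, 0.008, 1.103, -0.04], TCP at [0.175, -0.626, 0.231] pointing down, gripper open.
Joint ranges: [-3.12, 3.12], [-0.3, 2.06], [-1.34, 1.32], [0.26, 2.42], [-1.36, 4.5], [0.01, 1.98], [-2.84, 2.84]. Speed limits (rad/s): [2.79, 2.79, 3.14, 3.14, 3.14, 3.14, 3.14].

INTERFACE

Orientations are given as a unit quaternion [w, x, y, z].
In Python, from workcell import * gives the robot as it stands. Calls block until the motion is done:
- move_ptp(position, orientation): joint-space move of the TCP to a pose.
- servo_line(position, rate=0.15, rotation=None, stop_force=None): straight line of the TCP; rotation=None keeps the orientation; rate is the mean speed in m/s. With stop_force (N) it stops when the force on the tool has changed by that much, and returns True; else False.
- move_j(angles): joint-space move.
- let_go() and close_gripper(f_grip=None): open the fingers fully, or close them until they stop; f_grip is the grip in N (None keeps the last).
- hold(seconds).
- ik(position, orientation): joint angles nearest the present ones, or None.
- get_image(name): name is "side" or "top"; returns (picture, depth): 384x512x3 uint8, red, green, blue; 384x512 float32, m along the optical axis (not along the pixel's ray), 0 where there is no reading.
- get_calibration(name): a dict with "fx", "fy", "cx", "cy" (pixels), "origin" and "rotation" of the camera in the world. Camera axes: x right, y down, z forward; pixel columns grow to the right and rows downward; lengths in m; the calibration is good to about 2 mm. A picture is of the moment at which its call begins. get_calibration takes no time and is no camera call.
A pose or a line that the arm cannot do raises PlanningError and nothing moves.
- finish_job(): hands the job in, once; it reports no verdict.
Readings, each from a call of its own:
- get_time(): time.
- get_joint_pos(): joint angles.
- get_qvel(): joint speeds.
- get_tau(): joint torques, N m.
- get_ee_pos(): TCP position.
- get_orientation(): TCP orientation.
- get_force(): force on the tool from outside, world axes, zero at the start.
- get_ft_torque(): the same for the moment, N m.
- get_grip_width(): opening from 0.0 (shut) to 1.0 (fully open).
Only numpy, scipy, OpenCV 4.12 (cv2) and the standard library are available. Lean on these libraries where they do the work, as an engineer would, in place of code of your own. Each camera call takes 0.05 s, during which the arm holds its last target.

## Working session

There is one attempt and no reset: what is moved stays moved. The work goes in short steps, each a Python script; the robot and the scene stay as the last script left them, time stands still between calls to the robot, and variables do not carry over. Pictures are saved under pics/ and viewed, and the job is handed in when it is done.

```bash
ls; mkdir -p pics
python3 - <<'E'
from workcell import *
import cv2,numpy as np
for n in("top","side"):
    p,d=get_image(n); cv2.imwrite(f"pics/{n}0.png",p[:,:,::-1]); np.savez(f"pics/{n}0.npz",p=p,d=d)
    c=get_calibration(n); print(n,{k:np.round(v,4).tolist() for k,v in c.items()})
print(get_time(),get_orientation(),get_grip_width())
E
```

```text
pics
top {'fx': 455.7855, 'fy': 455.7855, 'cx': 261.734, 'cy': 191.8494, 'origin': [0.4912, -0.0528, 1.302], 'rotation': [0.0247, -0.6971, 0.7161, -0.0252]}
side {'fx': 418.9024, 'fy': 418.9024, 'cx': 245.3416, 'cy': 190.821, 'origin': [0.0355, 0.9254, 0.8303], 'rotation': [0.1148, -0.2194, 0.8562, -0.4535]}
0.1 [-1.14952611e-03  9.90707373e-01  1.36005693e-01 -1.74797366e-04] 0.9979720259771102
```

View pics/top0.png

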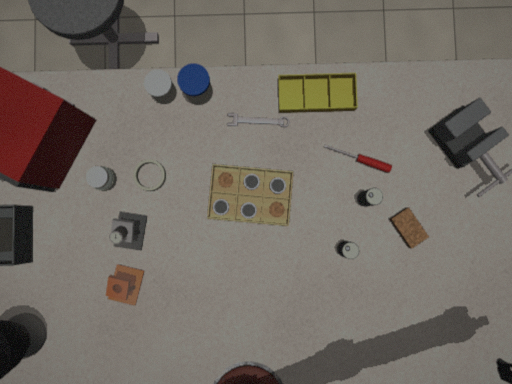

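View pics/side0.png

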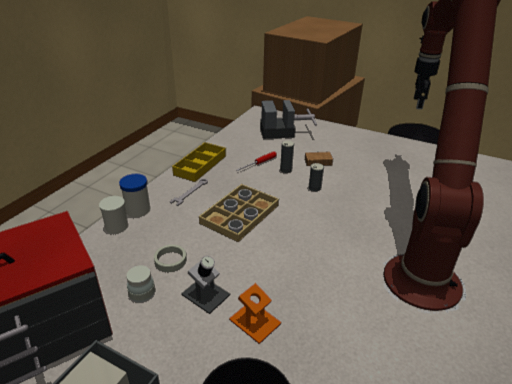

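```bash
cat > h.py <<'E'
import numpy as np,cv2
from scipy.spatial.transform import Rotation as R
def rot(q): 
    q=np.asarray(q,float)
    return q if q.shape==(3,3) else R.from_quat([q[1],q[2],q[3],q[0]]).as_matrix()
def ray(c,u,v): return rot(c["rotation"])@np.array([(u-c["cx"])/c["fx"],(v-c["cy"])/c["fy"],1])
def atz(c,u,v,z):
    r=ray(c,u,v); o=np.array(c["origin"]); return o+r*(z-o[2])/r[2]
def atd(c,u,v,d): return np.array(c["origin"])+ray(c,u,v)*d
def proj(c,p):
    q=rot(c["rotation"]).T@(np.asarray(p)-c["origin"]); return q[0]/q[2]*c["fx"]+c["cx"],q[1]/q[2]*c["fy"]+c["cy"]
def crop(p,x0,y0,x1,y1,s,f):
    cv2.imwrite(f,cv2.resize(p[y0:y1,x0:x1,::-1],None,fx=s,fy=s,interpolation=cv2.INTER_CUBIC))
E
python3 - <<'E'
from h import *
p=np.load("pics/top0.npz")["p"];
a=[(330,180,400,270),(200,155,300,235),(90,155,160,235)]
crop(p,330,180,400,270,6,"pics/a.png");crop(p,200,155,300,235,7,"pics/b.png");crop(p,90,200,160,310,5,"pics/c.png")
p=np.load("pics/side0.npz")["p"];crop(p,170,240,290,350,6,"pics/d.png")
crop(p,190,130,340,245,5,"pics/e.png")
E
```

```text
(no output)
```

View pics/a.png

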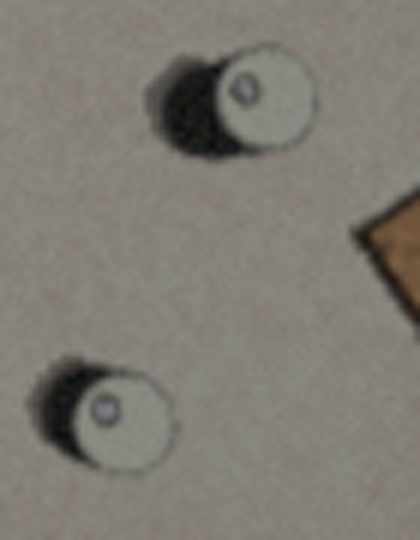

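View pics/b.png

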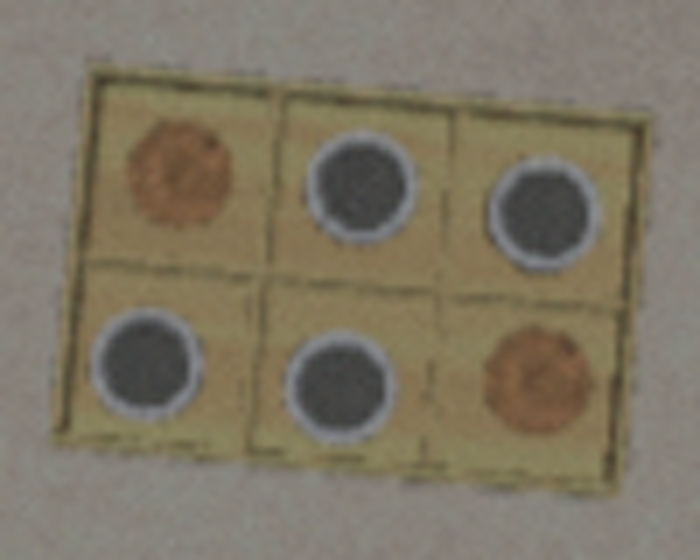

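View pics/c.png

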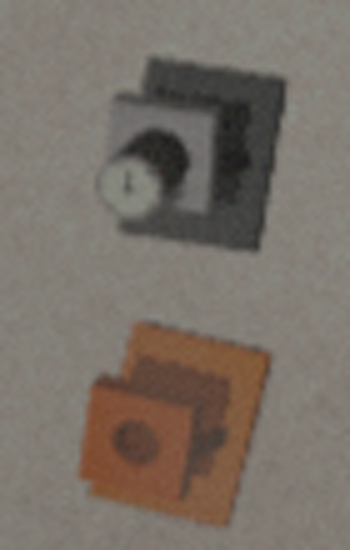

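View pics/d.png

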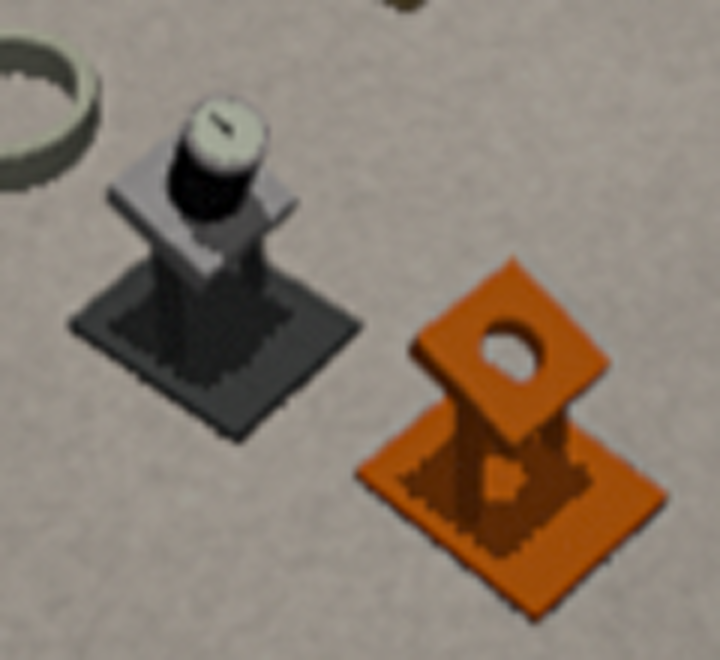

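View pics/e.png

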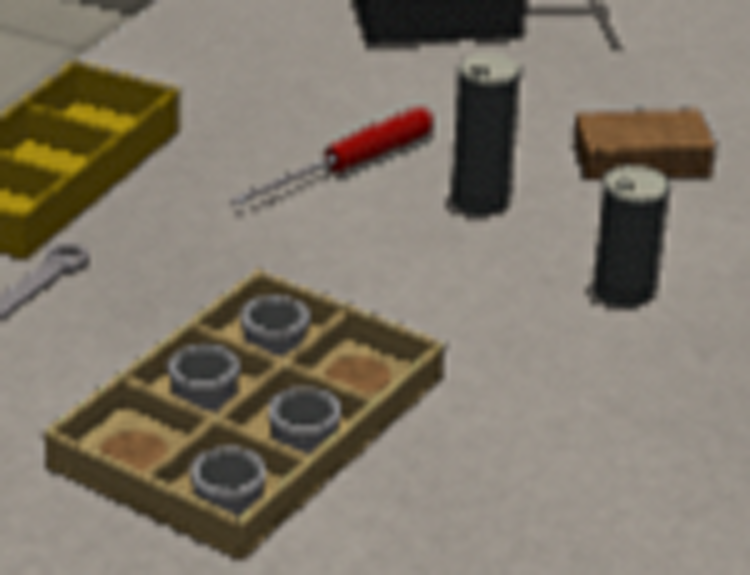

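```bash
cat > m.py <<'E'
from workcell import *
from h import *
T=get_calibration("top");S=get_calibration("side")
def cp(X,Y,s,x0,y0): return (X+.5)/s-.5+x0,(Y+.5)/s-.5+y0
dt=np.load("pics/top0.npz")["d"];ds=np.load("pics/side0.npz")["d"]
def show(n,uv,z,c=T,d=dt):
    dd=d[int(round(uv[1])),int(round(uv[0]))]
    print(n,np.round(uv,1),"atz",np.round(atz(c,*uv,z),4),"depth",np.round(atd(c,*uv,dd),4))
show("tall",cp(267,99,6,330,180),.115)
show("tallmark",cp(245,89,6,330,180),.115)
show("short",cp(126,424,6,330,180),.09)
show("padA",cp(180,174,7,200,155),.006)
show("padB",cp(538,382,7,200,155),.006)
for k in [(92,68),(650,115),(620,490),(60,442)]: show("cr",cp(*k,7,200,155),.03)
for k in [(150,58),(285,78),(258,250),(120,235)]: show("hb",cp(*k,5,90,200),.008)
show("dial",cp(129,190,5,90,200),.14)
show("dialside",cp(226,130,6,170,240),.14,S,ds)
# side
show("tall side",cp(490,67,5,190,130),.115,S,ds)
show("short side",cp(636,182,5,190,130),.09,S,ds)
show("padA side",cp(137,450,5,190,130),.006,S,ds)
show("padB side",cp(358,370,5,190,130),.006,S,ds)
E
python3 m.py
```

```text
tall [374.1 196.1] atz [ 0.5562 -0.3475  0.115 ] depth [ 0.5563 -0.3478  0.1138]
tallmark [370.4 194.4] atz [ 0.5609 -0.3381  0.115 ] depth [ 0.5609 -0.3385  0.1136]
short [350.6 250.2] atz [ 0.416  -0.2853  0.09  ] depth [ 0.4161 -0.2852  0.0903]
padA [225.3 179.4] atz [0.6213 0.0481 0.006 ] depth [0.6213 0.0481 0.0065]
padB [276.4 209.1] atz [ 0.5325 -0.0954  0.006 ] depth [ 0.5327 -0.0955  0.0024]
cr [212.7 164.3] atz [0.6626 0.0807 0.03  ] depth [0.6626 0.0806 0.0301]
cr [292.4 171. ] atz [ 0.6376 -0.1426  0.03  ] depth [ 0.6379 -0.1429  0.0267]
cr [288.1 224.6] atz [ 0.488 -0.126  0.03 ] depth [ 0.488  -0.1261  0.0281]
cr [208.1 217.7] atz [0.5131 0.0963 0.03  ] depth [0.5131 0.0964 0.0295]
hb [119.6 211.2] atz [0.5387 0.3497 0.008 ] depth [0.5387 0.3501 0.0069]
hb [146.6 215.2] atz [0.5253 0.2732 0.008 ] depth [0.5254 0.2746 0.0026]
hb [141.2 249.6] atz [0.4287 0.2893 0.008 ] depth [ 0.4282  0.292  -0.0019]
hb [113.6 246.6] atz [0.4392 0.3672 0.008 ] depth [0.439  0.3693 0.0014]
dial [115.4 237.6] atz [0.4671 0.3197 0.14  ] depth [0.4668 0.3243 0.1254]
dialside [207.2 261.2] atz [0.4582 0.3354 0.14  ] depth [0.4656 0.3251 0.128 ]
tall side [287.6 143. ] atz [ 0.5525 -0.345   0.115 ] depth [ 0.552  -0.3438  0.1157]
short side [316.8 166. ] atz [ 0.4136 -0.2828  0.09  ] depth [ 0.4132 -0.2814  0.0909]
padA side [217.  219.6] atz [0.6161 0.0472 0.006 ] depth [0.6157 0.0478 0.0066]
padB side [261.2 203.6] atz [ 0.5323 -0.0978  0.006 ] depth [ 0.5307 -0.0947  0.0085]
```

```bash
cat >> h.py <<'E'
def down(psi):
    x=np.array([np.cos(psi),np.sin(psi),0]);y=np.array([np.sin(psi),-np.cos(psi),0])
    q=R.from_matrix(np.c_[x,y,[0,0,-1]]).as_quat(); return [q[3],q[0],q[1],q[2]]
def rad(x,y): return down(np.arctan2(y,x)+np.pi/2)
E
python3 - <<'E'
from workcell import *
from h import *
x,y=.415,-.284
q=rad(x,y)
print(ik([x,y,.14],q),ik([.619,.0478,.14],rad(.619,.0478)))
t=get_time();move_ptp([x,y,.125],q);print(get_time()-t,get_joint_pos())
servo_line([x,y,.041]);print(get_time()-t,get_force())
close_gripper(45);print(get_time()-t,get_force(),get_grip_width(),get_ee_pos())
servo_line([x,y,.125],rate=.2);print(get_time()-t,get_force(),get_grip_width())
p,d=get_image("side");crop(p,200,60,400,230,4,"pics/g1.png")
E
```

```text
[ 0.70079877  0.51797805 -0.21007542  1.94817944  0.16263564  0.69146024
 -0.20824306] [ 0.15329838  0.7018219  -0.45247346  1.61040854  0.36435928  0.91419485
 -0.35382654]
1.5833 [ 0.69520708  0.54068464 -0.19884612  1.96148948  0.16989396  0.65396275
 -0.21435571]
2.2917 [0.16164287 0.00993548 0.25520933]
2.7417 [-0.88317809 -0.05351233  5.8021237 ] 0.526965361051857 [ 0.41534778 -0.28426609  0.04189721]
3.3083 [-0.0337422   0.46248461 -1.72779668] 0.5249082024967188
```

View pics/g1.png

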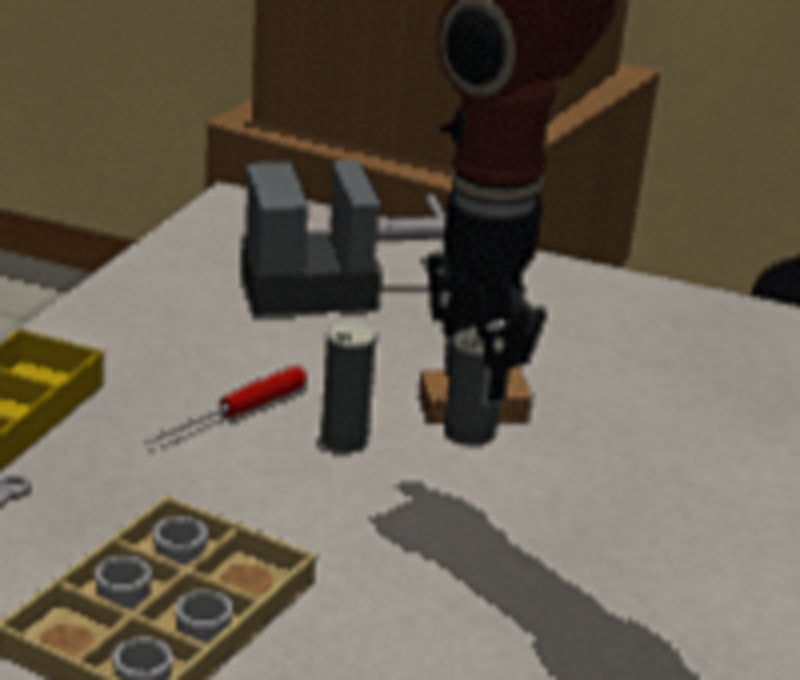

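Run:
```python
from workcell import *
from h import *
x,y=.620,.0478
t=get_time();move_ptp([x,y,.125],rad(x,y));print(get_time()-t,get_force())
servo_line([x,y,.062]);f0=get_force()
r=servo_line([x,y,.040],rate=.03,stop_force=4);print(get_time()-t,r,get_ee_pos(),get_force()-f0,get_grip_width())
p,d=get_image("side");crop(p,160,120,320,250,5,"pics/g2.png")
```

```text
1.4499999999999997 [ 0.20135001 -0.00657844 -1.02504799]
2.5584000000000002 True [0.61973683 0.04776852 0.04672061] [-0.64944378 -0.60160177  4.72648517] 0.5247029022290236
```

View pics/g2.png

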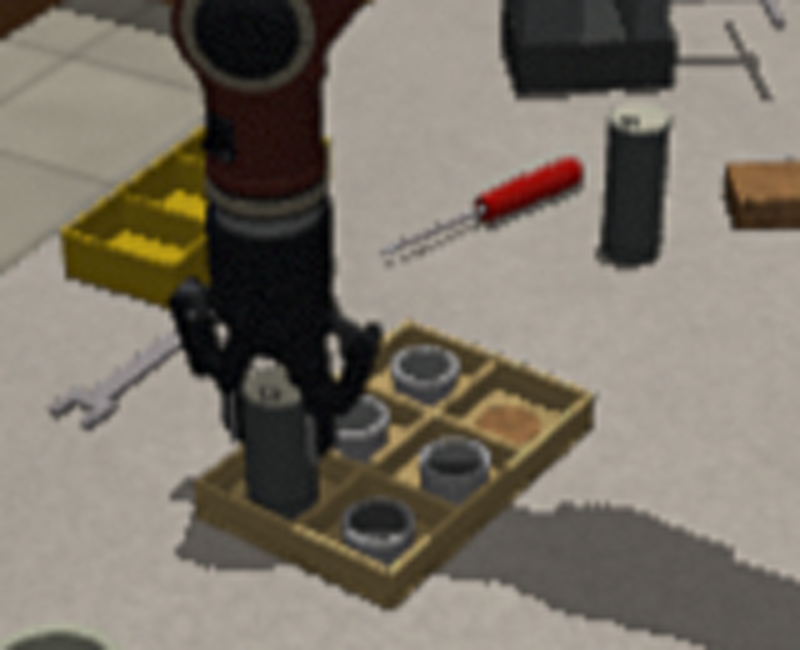

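Run:
```python
from workcell import *
from h import *
t=get_time();let_go();servo_line([.620,.0478,.15],rate=.2);print(get_time()-t)
x,y=.5545,-.3465
q=rad(x,y)
move_ptp([x,y,.155],q)
servo_line([x,y,.061]);print(get_time()-t,get_force())
close_gripper(45);print(get_time()-t,get_force(),get_grip_width(),get_ee_pos())
servo_line([x,y,.13],rate=.2);print(get_time()-t,get_force(),get_grip_width())
p,d=get_image("side");crop(p,160,60,360,230,4,"pics/g3.png")
p,d=get_image("top");crop(p,190,140,400,280,3.5,"pics/g3t.png")
```

```text
1.1500000000000004
3.4082999999999997 [-0.07163351 -0.30291087 -0.11221873]
3.8583000000000007 [6.46557412e-02 1.46642123e-03 5.00493948e+00] 0.5327146422086307 [ 0.55519554 -0.34694112  0.06213973]
4.3500000000000005 [-0.25185142  0.05094391 -2.78409782] 0.5305079738005642
```

View pics/g3.png

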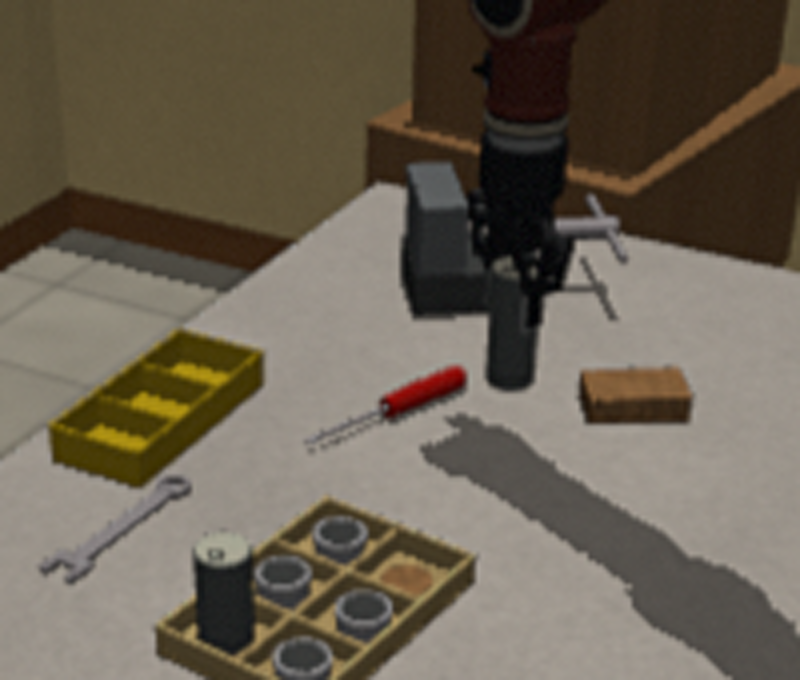

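View pics/g3t.png

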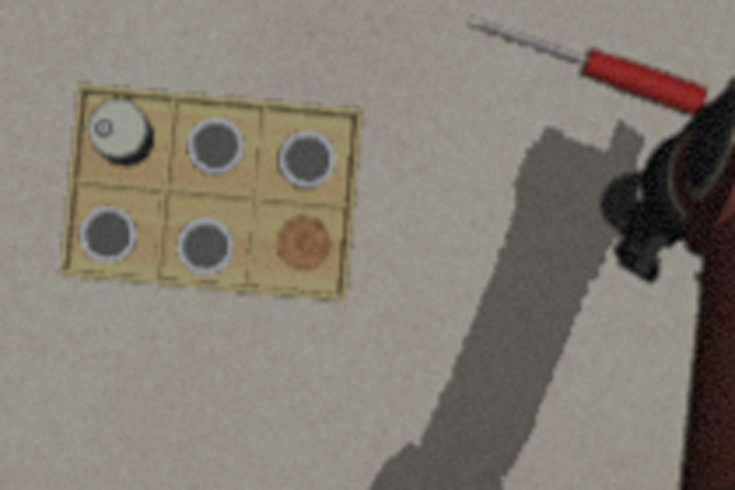

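Run:
```python
from workcell import *
from h import *
x,y=.5315,-.0955
t=get_time();move_ptp([x,y,.145],rad(x,y));print(get_time()-t,get_force())
servo_line([x,y,.080]);f0=get_force()
r=servo_line([x,y,.060],rate=.03,stop_force=4);print(get_time()-t,r,get_ee_pos(),get_force()-f0,get_grip_width())
p,d=get_image("side");crop(p,160,120,320,250,5,"pics/g4.png")
```

```text
0.9916 [ 0.58273895 -0.30886658 -2.85051341]
2.0665999999999993 True [ 0.53226188 -0.09564943  0.06684385] [ 0.26308496 -0.01366499  5.3421044 ] 0.5272351826973869
```

View pics/g4.png

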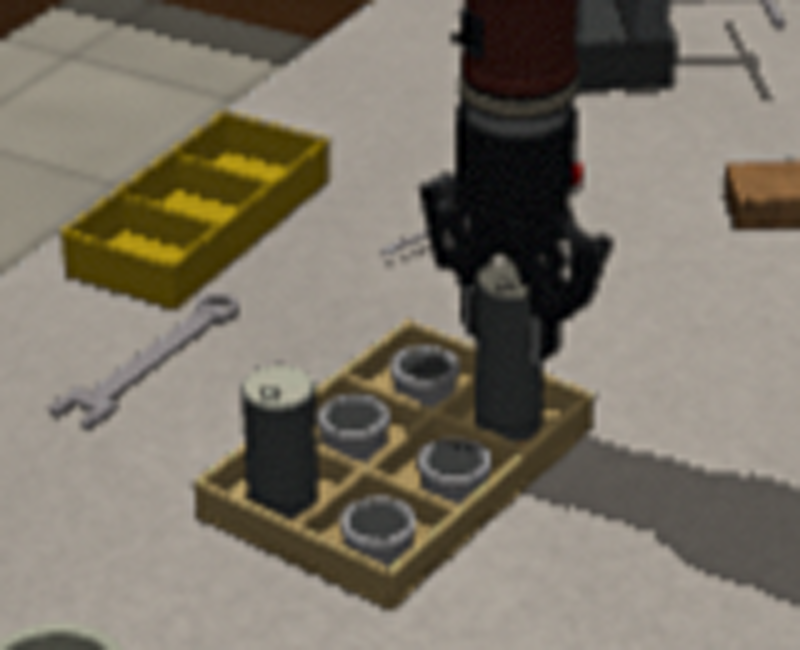

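```bash
cat > gg.py <<'E'
from h import *
phi=np.arctan2(-.165,.985)
hx=np.array([np.cos(phi),np.sin(phi),0]); 
n=np.cos(.35)*np.array([0,0,1])-np.sin(.35)*hx
def gq(jaw):
    z=-n; y=np.asarray(jaw,float); y=y-z*(y@z); y/=np.linalg.norm(y); x=np.cross(y,z)
    q=R.from_matrix(np.c_[x,y,z]).as_quat(); return [q[3],q[0],q[1],q[2]]
hy=np.array([-hx[1],hx[0],0])
E
python3 - <<'E'
from workcell import *
from gg import *
from m import *
t=get_time();let_go();servo_line([.5315,-.0955,.15],rate=.2);print(get_time()-t)
x,y=.46,.20
move_ptp([x,y,.26],rad(x,y));print(get_time()-t,get_force())
for n_ in("top","side"):
    p,d=get_image(n_);np.savez(f"pics/{n_}1.npz",p=p,d=d)
    if n_=="top": crop(p,200,155,300,235,7,"pics/h1.png")
    else: crop(p,190,130,300,245,5,"pics/h2.png")
for uv,c in [(cp(129,190,5,90,200),T),(cp(226,130,6,170,240),S)]:
    pl=atz(c,*uv,.085+.045*np.cos(.35)); print("dial",pl,"plate",pl-.045*n)
pl=np.array([.482,.3215,.085])
for j in(hy,-hy,hx,-hx):
    for k in(.0695,.0095,.09): print(ik(pl+k*n,gq(j)))
E
```

```text
tall [374.1 196.1] atz [ 0.5562 -0.3475  0.115 ] depth [ 0.5563 -0.3478  0.1138]
tallmark [370.4 194.4] atz [ 0.5609 -0.3381  0.115 ] depth [ 0.5609 -0.3385  0.1136]
short [350.6 250.2] atz [ 0.416  -0.2853  0.09  ] depth [ 0.4161 -0.2852  0.0903]
padA [225.3 179.4] atz [0.6213 0.0481 0.006 ] depth [0.6213 0.0481 0.0065]
padB [276.4 209.1] atz [ 0.5325 -0.0954  0.006 ] depth [ 0.5327 -0.0955  0.0024]
cr [212.7 164.3] atz [0.6626 0.0807 0.03  ] depth [0.6626 0.0806 0.0301]
cr [292.4 171. ] atz [ 0.6376 -0.1426  0.03  ] depth [ 0.6379 -0.1429  0.0267]
cr [288.1 224.6] atz [ 0.488 -0.126  0.03 ] depth [ 0.488  -0.1261  0.0281]
cr [208.1 217.7] atz [0.5131 0.0963 0.03  ] depth [0.5131 0.0964 0.0295]
hb [119.6 211.2] atz [0.5387 0.3497 0.008 ] depth [0.5387 0.3501 0.0069]
hb [146.6 215.2] atz [0.5253 0.2732 0.008 ] depth [0.5254 0.2746 0.0026]
hb [141.2 249.6] atz [0.4287 0.2893 0.008 ] depth [ 0.4282  0.292  -0.0019]
hb [113.6 246.6] atz [0.4392 0.3672 0.008 ] depth [0.439  0.3693 0.0014]
dial [115.4 237.6] atz [0.4671 0.3197 0.14  ] depth [0.4668 0.3243 0.1254]
dialside [207.2 261.2] at
[... 971 characters left out ...]
7281 ]
[-1.01939396  0.6471868   0.36579017  2.00654105  0.19062478  0.30746788
 -2.65916062]
[-1.04562471  0.49315046  0.32052016  1.98394292  0.28051755  0.49332385
 -2.74835906]
[-0.77789053  0.51226487 -0.04927174  1.98500242  0.64622748  0.53818759
 -1.52742022]
[-0.82686118  0.62051851  0.07278562  2.00067467  0.67133316  0.388523
 -1.54662321]
[-0.75883666  0.47827911 -0.09296633  1.9752275   0.63437988  0.59005801
 -1.51890007]
[-0.21451249  0.68403349 -0.93909137  1.96815749  1.15402439  0.96828734
  1.16446744]
[-0.24679223  0.77094904 -0.84740682  1.98246898  1.27942148  0.90042256
  1.08229627]
[-0.20330425  0.6547525  -0.96893569  1.95894664  1.11166763  0.99251228
  1.19310773]
```

View pics/h1.png

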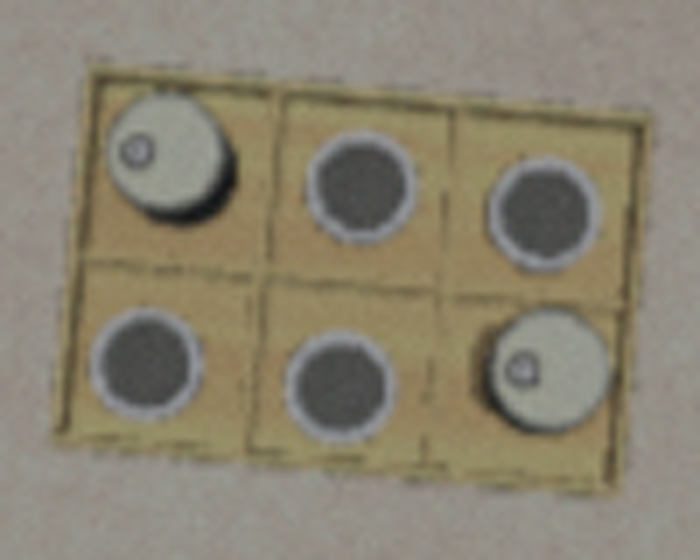

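View pics/h2.png

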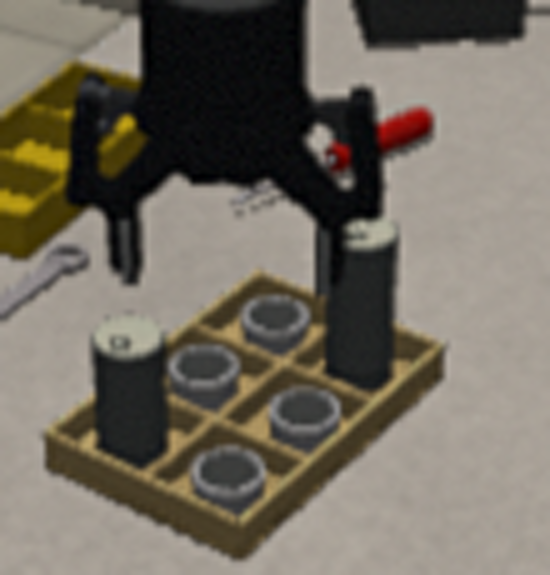

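```bash
sed -i '/^show\|^for/d' m.py
python3 - <<'E'
from gg import *
from m import *
a=atz(T,*cp(523,370,7,200,155),.12);b=atz(T,*cp(550,371,7,200,155),.12)
print("mark",a,"centre",b,np.linalg.norm(a-b), "short",atz(T,*cp(169,157,7,200,155),.095))
pl=np.array([.4817,.3216,.085]);q=gq(hy)
t=get_time();move_ptp(pl+.12*n,q);print(get_time()-t)
p,d=get_image("side");crop(p,120,180,300,330,4,"pics/k1.png")
p,d=get_image("top");crop(p,70,180,210,300,5,"pics/k1t.png")
E
```

```text
mark [ 0.53350282 -0.0862344   0.12      ] centre [ 0.53286223 -0.09622336  0.12      ] 0.01000948172786155 short [0.61897712 0.04523686 0.095     ]
0.6417000000000002
```

View pics/k1.png

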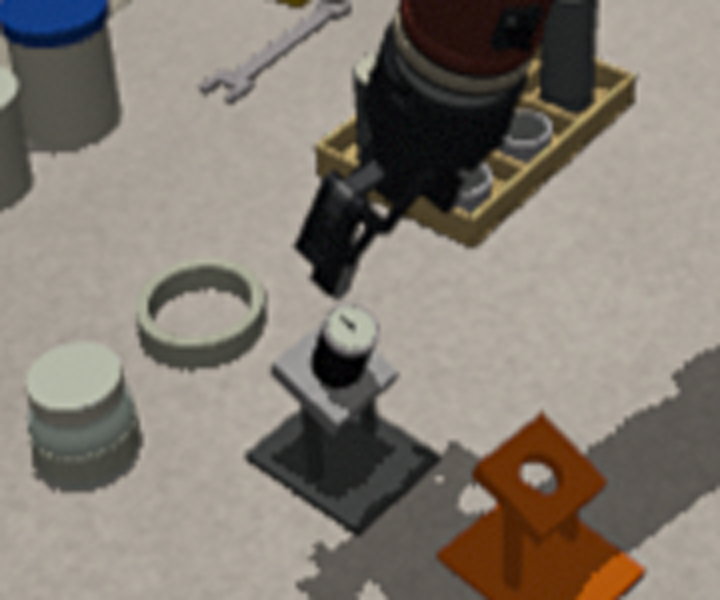

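View pics/k1t.png

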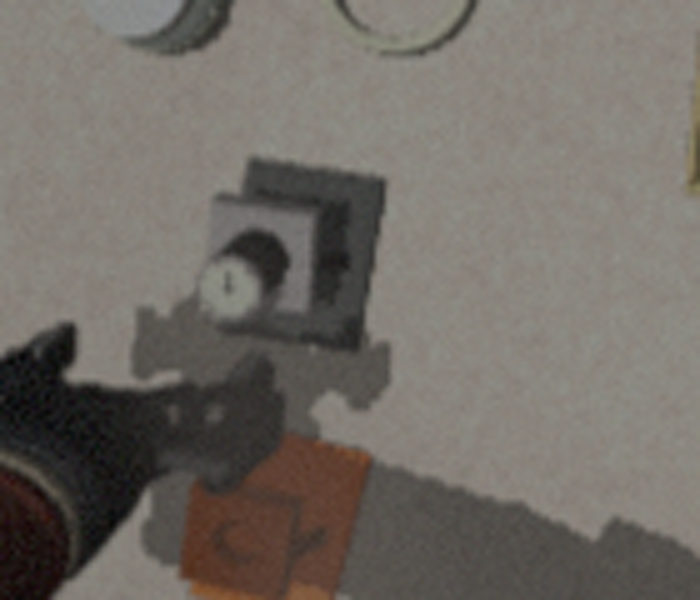

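Run:
```python
from gg import *
from m import *
pl=np.array([.4817,.3216,.085])
t=get_time()
print(servo_line(pl+.055*n,rate=.15))
print(servo_line(pl+.0095*n,rate=.08,stop_force=4),get_ee_pos(),get_force(),get_time()-t)
p,d=get_image("side");crop(p,160,220,250,310,7,"pics/k2.png")
```

```text
False
False [0.47841616 0.32255993 0.09420985] [-0.51892861  1.29479088 -0.32794   ] 1.3000000000000007
```

View pics/k2.png

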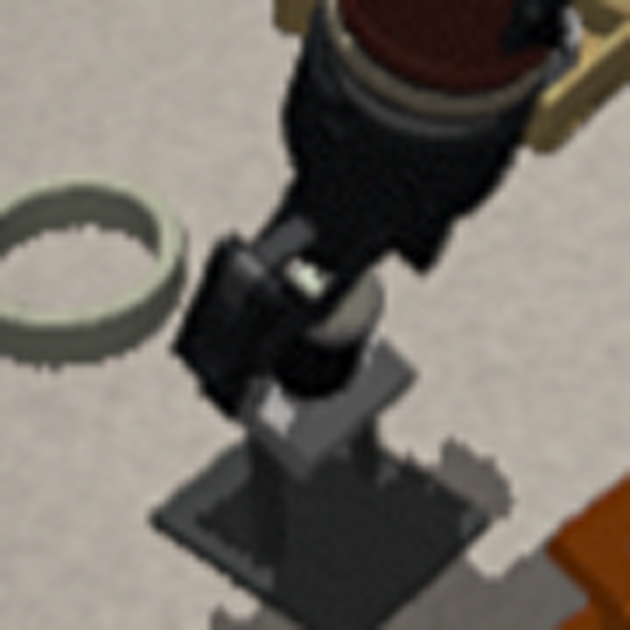

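Run:
```python
from gg import *
from m import *
pl=np.array([.4817,.3216,.085])
t=get_time()
close_gripper(50);print(get_grip_width(),get_ee_pos(),get_force())
f0=get_force()
print(servo_line(pl+.03*n,rate=.08,stop_force=12),get_force()-f0,get_grip_width())
print(servo_line(pl+.105*n,rate=.12,stop_force=12),get_force()-f0,get_grip_width(),get_ee_pos(),get_time()-t)
p,d=get_image("side");crop(p,130,150,270,310,5,"pics/k3.png")
```

```text
0.38080323817745376 [0.47844469 0.32220386 0.09434692] [-1.86776945 -0.19671913  3.53742532]
False [ 1.57958179  0.66781355 -4.75437511] 0.38420710320989315
False [ 0.99460923 -0.36540536 -5.66463406] 0.3871306379647288 [0.44624853 0.32678292 0.18291706] 1.7166999999999994
```

View pics/k3.png

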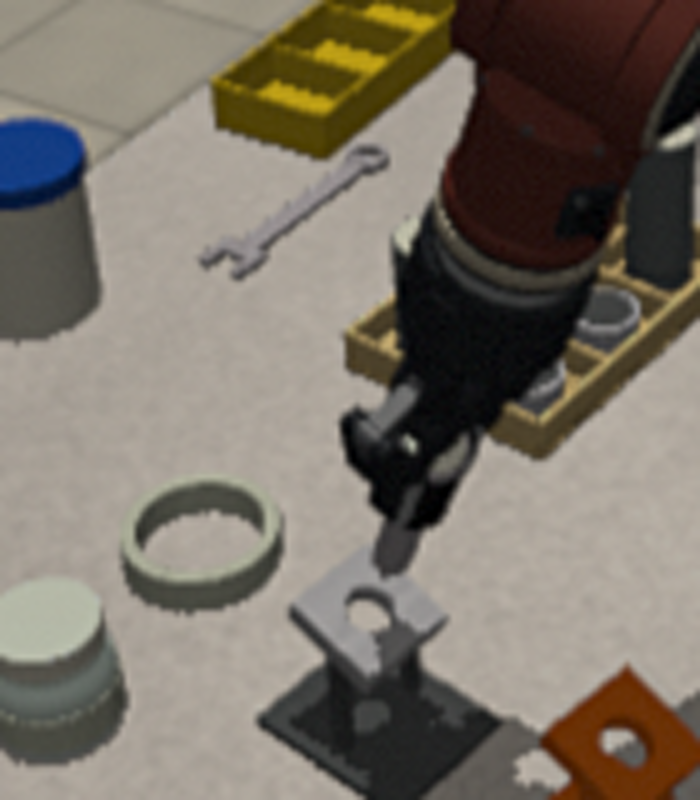

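Run:
```python
from gg import *
from m import *
x,y=.5335,-.0862
psi=np.arctan2(y,x)+np.pi/2+.5
t=get_time()
e=get_ee_pos(); servo_line([e[0],e[1],e[2]+.06],rate=.2)
move_ptp([x,y,.225],down(psi));hold(.2)
print(get_ee_pos(),get_orientation(),down(psi),get_force(),get_time()-t,get_time())
for n_ in("top","side"):
    p,d=get_image(n_);np.savez(f"pics/{n_}2.npz",p=p,d=d)
    if n_=="top": crop(p,200,155,320,235,6,"pics/l1.png")
    else: crop(p,220,90,300,190,6,"pics/l2.png")
print(proj(S,[x,y,.12]),proj(S,[x,y,.151]),proj(S,[x,y,.215]))
```

```text
[ 0.53362315 -0.0846751   0.22514191] [-1.19491403e-05  5.76196443e-01  8.17311207e-01  2.24087079e-04] [np.float64(0.0), np.float64(0.5773612918840388), np.float64(0.8164887865941539), np.float64(0.0)] [ 0.37979089  0.41987295 -1.46580268] 2.2082999999999977 21.075
(np.float64(260.05212873255385), np.float64(176.31573777170786)) (np.float64(260.27204948989174), np.float64(167.94826305673305)) (np.float64(260.7450669696558), np.float64(149.9510451061484))
```

View pics/l1.png

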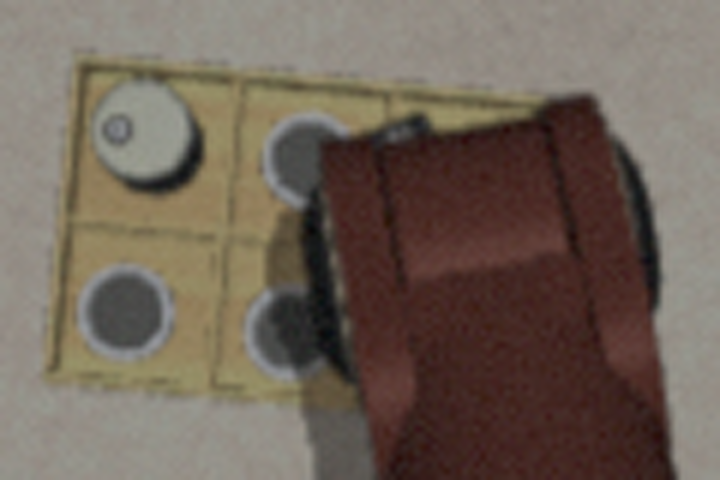

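View pics/l2.png

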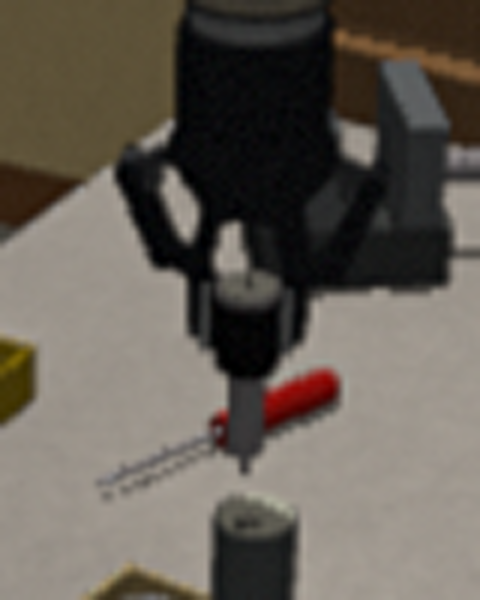

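Run:
```python
from gg import *
from m import *
x,y=.5335,-.0862
t=get_time()
print(get_ee_pos())
servo_line([x,y,.200],rate=.05);hold(.3)
print(get_ee_pos(),get_force(),get_time()-t)
p,d=get_image("side");crop(p,235,140,285,200,12,"pics/l3.png")
print(proj(S,[x,y,.12]),proj(S,[x,y,.126]))
```

```text
[ 0.53358742 -0.08532281  0.22511652]
[ 0.53364584 -0.08622191  0.20026192] [ 0.45128959 -0.90189485 -0.81277649] 0.9499999999999993
(np.float64(260.05212873255385), np.float64(176.31573777170786)) (np.float64(260.09424325913363), np.float64(174.7133777191373))
```

View pics/l3.png

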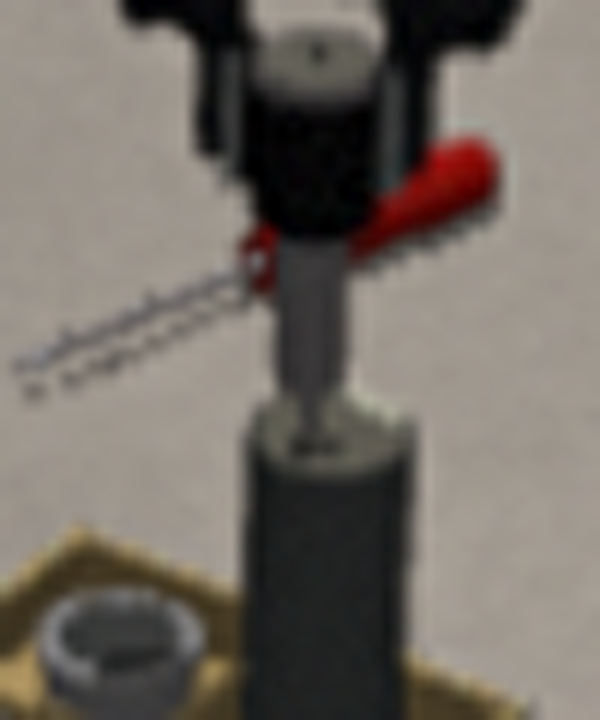

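Run:
```python
from gg import *
from m import *
x,y=.5335,-.0862
f0=get_force()
r=servo_line([x,y,.187],rate=.01,stop_force=2.8)
print(r,get_ee_pos(),get_force()-f0)
hold(.5)
for i in range(4): print(get_ee_pos(),get_force()-f0,get_grip_width(),get_time()); hold(.1)
p,d=get_image("side");crop(p,235,140,285,200,12,"pics/l4.png");crop(p,150,110,310,240,5,"pics/l5.png")
p,d=get_image("top");crop(p,200,155,320,235,6,"pics/l6.png")
```

```text
True [ 0.53342859 -0.0861841   0.18925052] [-0.02297511  0.24271869  2.09774089]
[ 0.5327851  -0.08617183  0.1887602 ] [0.11454301 0.19571103 4.25236713] 0.3854966621293268 23.6583
[ 0.53269764 -0.08619995  0.18871777] [-0.19084581 -0.21938093  2.90600025] 0.38656629480893606 23.7583
[ 0.53264536 -0.0862116   0.18869247] [-0.75896155  0.57962619  3.902205  ] 0.38771848244815765 23.8583
[ 0.53260063 -0.08624357  0.18868061] [-0.10597448 -0.36424232  3.05523744] 0.3821337160708266 23.9583
```

View pics/l4.png

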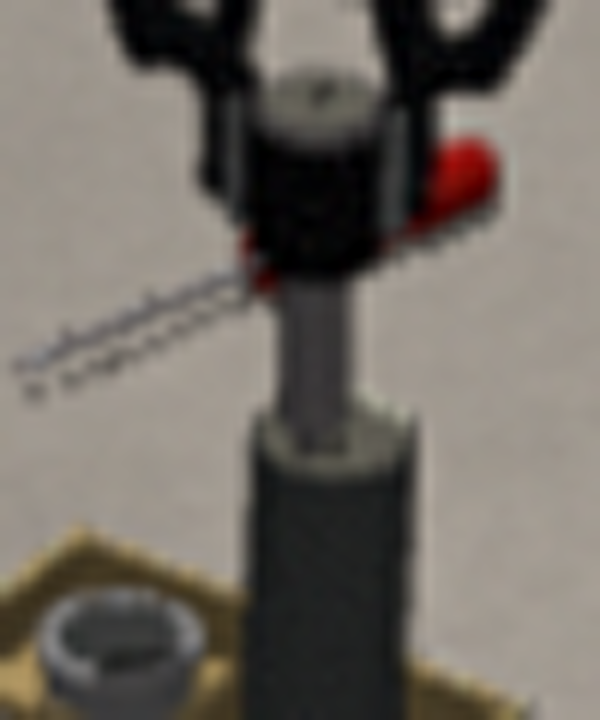

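View pics/l5.png

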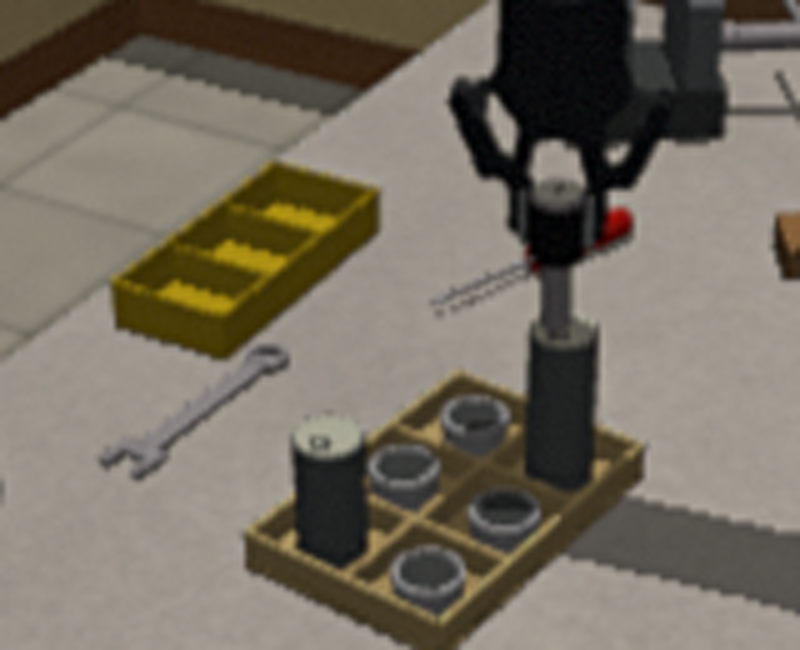

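Run:
```python
from gg import *
from m import *
hold(1.0)
e=get_ee_pos();F=[]
for i in range(20): F.append(get_force()); hold(.05)
print(e,get_ee_pos(),np.mean(F,0),get_ft_torque(),np.abs(get_qvel()).max(),get_grip_width(),get_time())
p,d=get_image("side");crop(p,235,140,285,200,12,"pics/l7.png")
for z in(.12,.1237,.2237): print(z,(np.array(proj(S,[e[0],e[1],z]))-[235,140])*12+5.5)
print("depth dial",atd(S,261.5,147.5,d[147,261]),atd(S,261.5,148,d[148,261]))
for v in range(162,172,3): print(v,atd(S,261,v,d[v,261]))
```

```text
[ 0.532496   -0.08627011  0.18861754] [ 0.5325043  -0.08630017  0.18863011] [0.98476167 0.51556877 2.43129518] [ 0.13572443 -0.32683512 -0.00820644] 0.001013341247064968 0.387378356704196 26.1583
0.12 [309.6263187 442.1435952]
0.1237 [309.94322709 430.29592394]
0.2237 [318.90092367  95.41099387]
depth dial [ 0.53301973 -0.08998316  0.22178721] [ 0.53176521 -0.08751718  0.22155878]
162 [ 0.52508993 -0.07307787  0.1816307 ]
165 [ 0.52805299 -0.0796938   0.16667421]
168 [ 0.52617447 -0.07643722  0.15810322]
171 [ 0.52699145 -0.07868895  0.14574841]
```

View pics/l7.png

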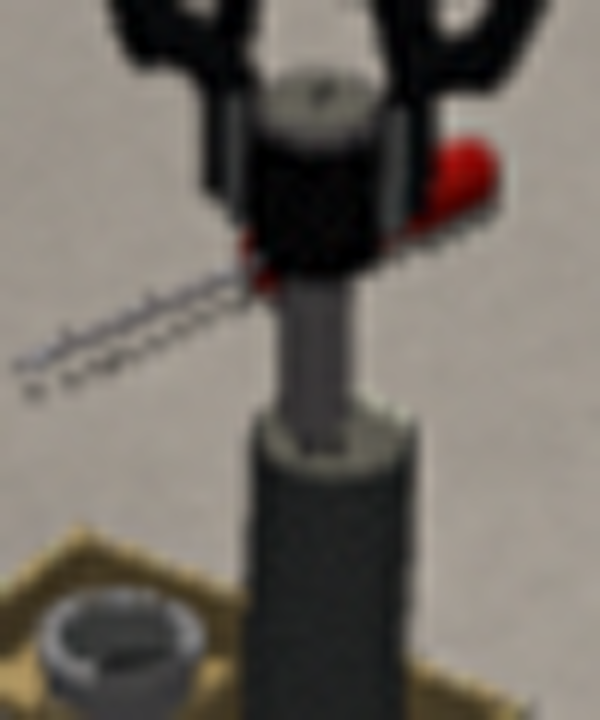

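View pics/l6.png

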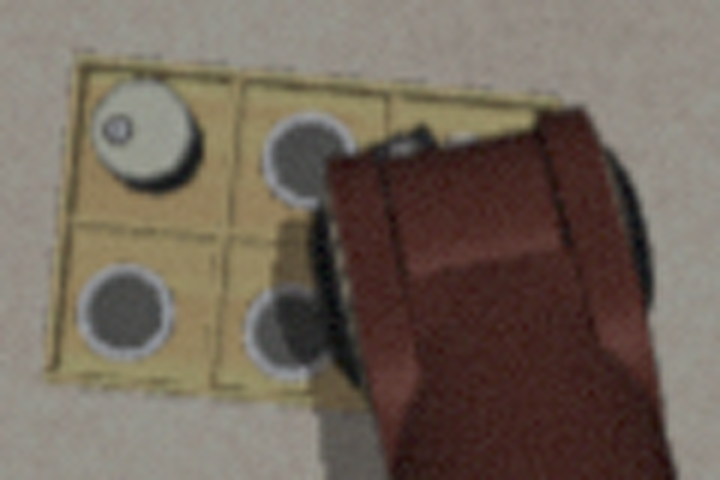

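Run:
```python
from workcell import *
finish_job();print(get_time(),get_ee_pos(),get_force())
```

```text
the job is handed in; nothing more can be done
the job is handed in; nothing more can be done
```

I stood the short casting in the far-left cell and the tall one in the near-right cell. Both were lowered until the force sensor showed floor contact, then released. I then drew the gauge out of the grey holder and pressed its tip on the tall casting's mark. I handed the job in at about 26 s of the 61 s, still gripping and pressing.

**Last checks:**
- **Castings and tins:** the last pictures show the castings upright in their cells. The visible tins look unmoved; the top view was partly blocked by the arm, but the side view shows all four.
- **Press force:** about 3 to 4 N above the unpressed reading, with noise of about 0.7 N. This matches the estimated 5 mm of tip travel, which is half-way to the stop.
- **Stillness:** the arm was still, with the highest joint speed at 0.001 rad/s.

**Small disagreements:**
- As the pressing settled, the tool drifted about 1 mm towards the robot.
- In the side view the tip sits up to about 2 mm to the side of the mark. The allowed distance is 6.5 mm.
- The gauge leans about 0.02 rad, against an allowed 0.12 rad.
- The tip's travel could not be read clearly from the picture, so it rests on the arm height and the force reading.

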